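# Click the tablet counter's size dial to the green mark and start it

### The arm

A 7-joint arm with a two-finger parallel gripper is mounted at the origin on the work surface. World frame = base frame: x ahead of the robot, y to its left, z up, the work surface at z = 0. Lengths are in m, angles in rad, forces in N, time in s.
With the tool pointing down it reaches from about 0.35 to 0.9 m from the base axis. Payload 8.1 kg.
Tool frame: the origin (TCP) lies on the centre line of the jaws, within the pads' length; the fingertips stand 22 mm ahead of it and the grasp point (between the pads) lies 3 mm ahead of it (arm.finger_overhang is the distance from the TCP to the fingertips, in m); z points along the fingers, y is the direction in which the jaws open and shut (so a half turn about z gives the same grasp; the last joint's range is limited). The gripper opens to 92 mm and grips with 3 to 60 N. Pads are 19 mm wide; open, the fingers measure 130 mm over their backs; the gripper's body (75 mm by 190 mm) begins 47 mm behind the grasp point.
Start: joints at [-0.103, 0.434, 0.025, 1.573, -0.012, 1.134, -0.075], TCP at [0.625, -0, 0.249] pointing down, gripper open.
Joint ranges: [-2.62, 2.62], [-0.44, 2.09], [-1.27, 1.32], [0.08, 2.57], [-1.32, 4.46], [0.12, 2], [-2.74, 2.74]. Speed limits (rad/s): [2.22, 2.22, 3.01, 3.01, 3.14, 3.14, 3.14].

### API

Orientations are given as a rotation vector (axis times angle).
In Python, from cell import arm gives the robot as it stands. The module is installed in compiled form; this text tells all that it offers.
- The arm moves only by the tool step_arm, never from a script. Its argument "plan" is a list of rows, each an object of numbers: "wx", "wy", "wz": the turn, a rotation vector about the tool's x, y, z in units of 6 degrees (1.0 is 6 degrees); "tx", "ty", "tz": the shift along the tool's x, y, z in cm; "hand": the opening, from 0 (shut) to 1 (fully open). A call has exactly 10 rows; each row shifts and turns the commanded pose from where the row before left it, along the tool's axes as they then stand; what a row does not reach is not made up. A row lasts 1/12 s, in which the tool goes at most 41.7 mm and 7.16 degrees, less where a joint would pass 70% of its speed; a pose out of reach is approached as far as the arm can. A call is refused whole if a number of a shift passes 4.17 or a number of a turn 1, either way. A call with a gripper value outside its range is refused whole. The fingers move at their own pace and stop on an object; "force" is the grip in N (left out, the last holds). Time passes only in rows, so rows that do not move let the fingers close, or fill a call up. It gives the time, the measured TCP pose, the force and the opening at its end, in the units of the state.
- arm.observe(): the state, without advancing time (a new reading comes with each control period).
- arm.get_image(name): name is "scene" or "side" or "wrist"; returns (picture, depth): 400x640x3 uint8, red, green, blue; 400x640 float32, m along the optical axis (not along the pixel's ray), 0 where there is no reading.
- arm.calibration(name): a dict with "mtx" (3x3 intrinsics, pixels), "dist_coeffs" ([k1, k2, p1, p2, k3] as OpenCV has them; the pictures are not rectified), "R" (3x3) and "t" (3): a world point X has camera coordinates R X + t. Camera axes: x right, y down, z forward; pixel columns grow to the right and rows downward; lengths in m; the calibration is good to about 2 mm. A picture is of the moment at which its call begins: read the wrist's pose just before it. calibration takes no time and is no camera call; for the wrist camera it gives the pose at the moment of the call.
- arm.sign_off(): hands the job in, once; it reports no verdict.
The state is a dict: "clock": time; "joints": joint angles; "dq": joint speeds; "joint_efforts": joint torques, N m; "position": TCP position; "ee_rot": TCP orientation; "force": force on the tool from outside, world axes, zero at the start; "ft_torque": the same for the moment, N m; "width": opening from 0.0 (shut) to 1.0 (fully open).
Only numpy, scipy, OpenCV 4.12 (cv2) and the standard library are available. Lean on these libraries where they do the work, as an engineer would, in place of code of your own. Each camera call takes 0.05 s, during which the arm holds its last target.

### The job

On the tablet counter, use a fingertip on the big knurled dial to turn it clockwise, by friction, until it clicks into the detent where its white pointer points at the green mark, and take the finger off. Only then press the blue start button all the way down and let it come up again. Grasp nothing, and leave the vial, bottle, stamp and hand terminal standing where they are.

Things in the scene. Friction and masses are not known exactly. Their poses are not given: they have to be found in the camera images.
- counter: Cream tablet counter fixed to the table, housing 220 (its x) x 360 (its y) x 70 mm high; origin at the centre of its underside, z up, yaw varies. On top, in its frame: dial (x -20, y +85 mm), start button (-70, -20), closed clear hopper 92 mm wide and 63 mm above the top (+45, -115), flat screen, vial (about +78, -18). A grey tray 22 mm high sticks out 45 mm in front (-x) at y -110.
- dial_top (a point): Centre of the dial's top face, on its vertical axis, 85 mm above the table; does not turn with it. Dark disc 92 mm across, 14 mm thick, rim knurled, top flat and bare; too wide to pinch. It turns when a fingertip presses down on the top near the rim (30 to 38 mm from the axis, about 5 to 15 N) and sweeps round.
- dial_pointer (a point): Outer end of the white pointer line on the dial's top, 44 mm from the axis; turns with the dial. At dial 0 it points 1.047 rad counter-clockwise (from above) of the counter's +x. Marks lie on the housing 62 mm from the axis, round the far (+x) side: dark dots and, third going clockwise, a green dot 15 mm across.
- dial (a joint): Dial angle in rad, growing clockwise seen from above. Spring detents (clicks) at 0, 0.698, 1.396 (the green mark) and 2.094; stops at -0.2 and 2.29. It starts in (seldom between) the first two. Let go, it snaps into the nearest; the ridges are about half-way between and take some 0.05 N m to pass.
- start_button (a joint): Travel of the start button in m: 0 up, 0.006 fully down; spring return, about 4 N at full travel.
- start_button_top (a point): Centre of the top face of the round blue start button, 28 mm across, in a grey housing on the counter's top; it is pressed straight down.
- vial: Bystander: small amber vial with a white cap, 30 mm across, 55 mm tall, standing loose on the counter's top; origin at the centre of its underside.
- bottle: Bystander: white bottle, 64 mm across, 110 mm tall, standing on the table to the left (+y) of the counter; origin at the centre of its underside.
- stamp: Bystander: black hand stamp, 38 mm across, 70 mm tall, standing on the table in front (-x) of the counter; origin at the centre of its underside.
- terminal: Bystander: dark hand terminal 130 x 55 x 26 mm, lying on the table to the right (-y) of the counter; origin at the centre of its underside.

How it is judged:
By the outcome, as a careful person would: the job done as asked, in the order asked, and still so for the second after the job is handed in, with the robot touching nothing.
It also fails if it takes over 35 s, if anything falls off the work surface, if the arm or the gripper's body presses on something with over 40 N, if the wrist force passes 120 N, or if a joint passes its speed limit or range.

## Working session

There is one attempt and no reset: what is moved stays moved. The work goes in short steps, Python scripts to look and compute and a tool call to move; the robot and the scene stay as the last step left them, time stands still between calls to the robot, and variables do not carry over. Pictures are saved under pics/ and viewed, and the job is handed in when it is done.

Besides the shell and the picture viewer there is one more tool, called after ">>>" by a JSON object that holds its "method" and its "body". step_arm: Moves the arm, as the interface text tells. Its arguments: {"type":"object","properties":{"plan":{"type":"array"},"force":{"type":"number"}},"required":["plan"]}

```bash
mkdir -p pics
python3 - <<'E'
from cell import arm
import cv2
for n in ("scene","side","wrist"):
    p,d=arm.get_image(n); cv2.imwrite(f"pics/{n}0.png",p[:,:,::-1])
    c=arm.calibration(n); print(n,c)
print(arm.observe(), arm.finger_overhang)
E
```

```text
scene {'mtx': array([[457.27118756,   0.        , 316.75569309],
       [  0.        , 457.27118756, 196.81448285],
       [  0.        ,   0.        ,   1.        ]]), 'dist_coeffs': array([-0.11874397,  0.        ,  0.        ,  0.        ,  0.        ]), 'R': array([[-0.22006449,  0.97545359, -0.00786823],
       [ 0.83340224,  0.18381324, -0.5212038 ],
       [-0.50696384, -0.12125585, -0.85339597]]), 't': array([ 0.11358654, -0.40906768,  1.35082978])}
side {'mtx': array([[460.07522509,   0.        , 318.60552662],
       [  0.        , 460.07522509, 200.5472061 ],
       [  0.        ,   0.        ,   1.        ]]), 'dist_coeffs': array([-0.00145399,  0.        ,  0.        ,  0.        ,  0.        ]), 'R': array([[-0.81665031, -0.57705482, -0.00948684],
       [-0.29348357,  0.42938076, -0.85410746],
       [ 0.4969403 , -0.69472289, -0.52001004]]), 't': array([0.4677616 , 0.23567964, 0.77176624])}
wrist {'mtx': array([[322.99804018,   0.        , 313.25404885],
       [  0.        , 322.99804018, 201.14983749],
       [  0.        ,   0.        ,   1.        ]]), 'dist_coeff
[... 310 characters left out ...]
2434])}
{'clock': 0.15, 'joints': array([-0.10262958,  0.43506832,  0.02500478,  1.57386318, -0.01156376,
        1.13402903, -0.07508606]), 'dq': array([ 0.00018747, -0.00249262, -0.00172316, -0.0037301 , -0.00081768,
        0.00167053, -0.00078169]), 'joint_efforts': array([ 9.13879558e-04, -6.68263149e+01,  9.85680185e-01, -3.14695251e+01,
       -6.03506877e-02,  3.94195947e-02,  8.07748006e-05]), 'position': array([ 6.24640104e-01, -5.51004112e-05,  2.48131908e-01]), 'ee_rot': array([-2.22095427e+00, -2.22087137e+00,  1.52271091e-03]), 'force': array([ 0.6166132 ,  0.63774861, -0.04819709]), 'ft_torque': array([-0.00951329, -0.01862063, -0.03564652]), 'width': 1.0030560263864914} 0.022
```

View pics/scene0.png

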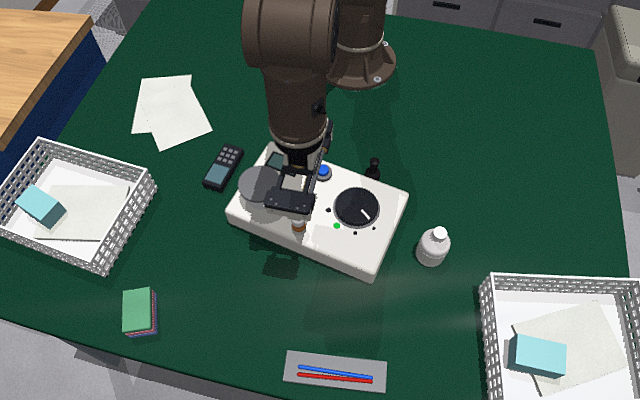

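View pics/side0.png

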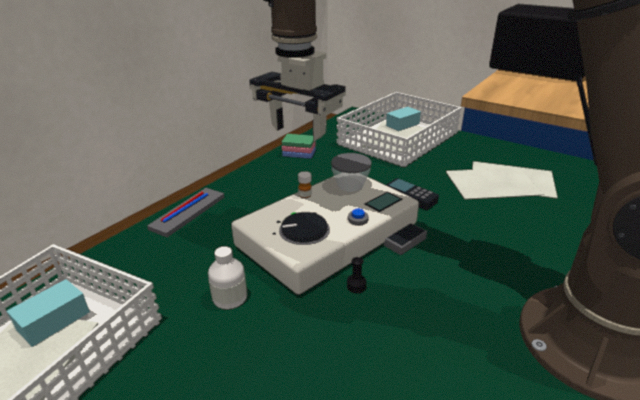

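View pics/wrist0.png

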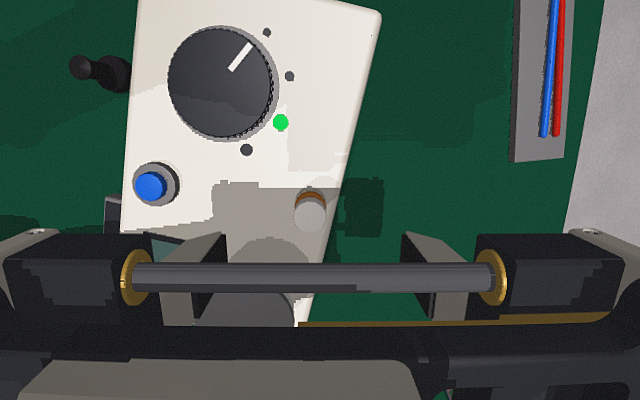

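The wrist view shows the dial near (222,83) and its pointer tip near (253,43), close to the first dot at (267,33). Green is at (281,122) and the blue button at (150,187). Next I measure these in world coordinates.

```bash
cat > h.py <<'E'
from cell import arm
import cv2, numpy as np
def ray(c,uv,z):
    uv=np.array(uv,float).reshape(-1,1,2)
    n=cv2.undistortPoints(uv,c["mtx"],c["dist_coeffs"]).reshape(-1,2)
    R=np.array(c["R"]);t=np.array(c["t"]);o=-R.T@t
    d=np.c_[n,np.ones(len(n))]@R
    return (o+d*((z-o[2])/d[:,2])[:,None])
def blobs(m,amin=8):
    n,l,s,ce=cv2.connectedComponentsWithStats(m.astype(np.uint8))
    return [(ce[i],s[i,4],l==i) for i in range(1,n) if s[i,4]>=amin]
def look(name,tag):
    c=arm.calibration(name);p,d=arm.get_image(name)
    cv2.imwrite(f"pics/{name}{tag}.png",p[:,:,::-1])
    hsv=cv2.cvtColor(p,cv2.COLOR_RGB2HSV)
    return c,p,d,hsv
def measure(name,tag,ctr=None):
    c,p,d,h=look(name,tag)
    H,S,V=[h[:,:,i].astype(int) for i in range(3)]
    out={}
    g=[b for b in blobs((H>50)&(H<75)&(S>150)&(V>150),8)]
    for b in g: out.setdefault('green',[]).append(ray(c,b[0],.070)[0].round(4).tolist()+[int(b[1])])
    for b in blobs((H>100)&(H<120)&(S>150)&(V>90),60): out.setdefault('blue',[]).append((b[0].round(1).tolist(),ray(c,b[0],.085)[0].round(4).tolist(),int(b[1]),float(np.median(d[b[2]]))))
    return c,p,d,h,out
E
python3 - <<'E'
from h import *
for n in("wrist","scene","side"):
    c,p,d,h,o=measure(n,"1"); print(n,o)
    if 1:
        # dial: dark pixels inside the cream
        V=h[:,:,2]; box={"wrist":(150,10,285,150),"scene":(325,180,390,235),"side":(270,205,335,250)}[n]
        m=np.zeros(V.shape,bool);x0,y0,x1,y1=box;m[y0:y1,x0:x1]=(V[y0:y1,x0:x1]<75)
        b=max(blobs(m),key=lambda b:b[1])
        cn=max(cv2.findContours(b[2].astype(np.uint8),0,1)[0],key=cv2.contourArea).reshape(-1,2)
        cn=cv2.convexHull(cn).reshape(-1,2)
        P=ray(c,cn,.085)[:,:2]
        A=np.c_[2*P,np.ones(len(P))];s=np.linalg.lstsq(A,(P**2).sum(1),rcond=None)[0]
        r=np.sqrt(s[2]+s[:2]@s[:2]);print("dial",s[:2],r)
        # pointer
        uv=np.argwhere((V>150)&(h[:,:,1]<60))[:,::-1]
        Q=ray(c,uv,.085)[:,:2]; q=np.linalg.norm(Q-s[:2],axis=1)<.040
        Q=Q[q]; mn=Q.mean(0)-s[:2]; print("ptr",len(Q),np.arctan2(mn[1],mn[0]))
        if 'green' in o:
            gg=np.array(o['green'][0][:2])-s[:2]; print("green ang",np.arctan2(gg[1],gg[0]),np.linalg.norm(gg))
E
```

```text
wrist {'green': [[0.5937, 0.0634, 0.07, 185]], 'blue': [([549.0, 67.2], [0.8348, 0.1132, 0.085], 1064, 0.3387709856033325), ([150.0, 185.9], [0.4689, 0.0047, 0.085], 687, 0.29928839206695557)]}
dial [0.54295725 0.0959978 ] 0.04639830943432841
ptr 190 0.891278032404977
green ang -0.57102314439714 0.060311221474385016
scene {'green': [[0.5941, 0.0618, 0.07, 26]], 'blue': [([323.3, 170.0], [0.4695, 0.0053, 0.085], 87, 1.0327311754226685), ([334.9, 371.8], [0.8961, 0.1199, 0.085], 276, 0.8715275526046753)]}
dial [0.54692714 0.09540893] 0.04743589056649003
ptr 32 0.9658743217629701
green ang -0.6190417605379962 0.05792097181687625
side {'blue': [([185.4, 207.0], [0.787, 0.1903, 0.085], 139, 1.1134999990463257), ([357.8, 213.2], [0.4697, 0.0027, 0.085], 95, 0.9482918381690979)]}
dial [0.53265862 0.10587444] 0.05010077750584643
ptr 13 0.3942716167011047
```

>>> {"method": "step_arm", "body": {"plan": [{"tx": 1.29, "ty": -0.82, "tz": 0, "hand": 0}, {"tx": 1.29, "ty": -0.82, "tz": 0.5, "hand": 0}, {"tx": 1.29, "ty": -0.82, "tz": 1, "hand": 0}, {"tx": 1.29, "ty": -0.82, "tz": 1, "hand": 0}, {"tx": 1.29, "ty": -0.82, "tz": 1.5, "hand": 0}, {"tx": 1.29, "ty": -0.82, "tz": 1.5, "hand": 0}, {"tx": 1.29, "ty": -0.82, "tz": 1.5, "hand": 0}, {"tx": 1.29, "ty": -0.82, "tz": 1.5, "hand": 0}, {"tx": 1.29, "ty": -0.82, "tz": 1.5, "hand": 0}, {"tx": 1.29, "ty": -0.82, "tz": 1, "hand": 0}], "force": 20}}

```text
invalid input at $.plan[0]: expected keys wx, wy, wz, tx, ty, tz, hand
```

Run:
```python
from h import *
s=arm.observe();print(s['clock'],s['position'],s['ee_rot'],s['force'],s['width'],s['joints'])
for n in("side","wrist"):
    c,p,d,h=look(n,"2")
cv2.imwrite("pics/side2c.png",cv2.resize(cv2.imread("pics/side2.png")[130:330,180:440],None,fx=3,fy=3))
```

```text
0.3 [ 6.24858430e-01 -5.43820437e-05  2.48469988e-01] [-2.22134680e+00 -2.22111170e+00  6.50559998e-04] [ 0.11350006 -0.04246338 -0.64706146] 0.9975507018680833 [-0.1025855   0.43476453  0.02499413  1.57347712 -0.01157302  1.13400591
 -0.07512029]
```

View pics/side2c.png

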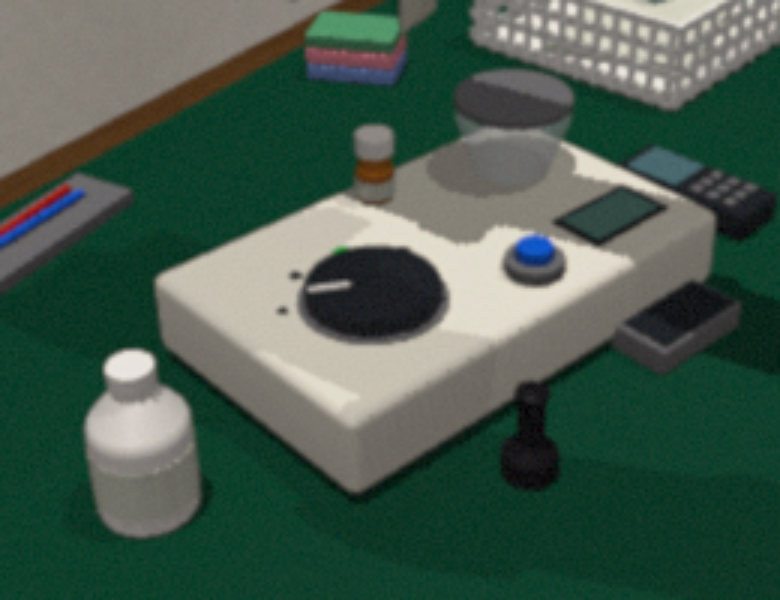

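View pics/wrist2.png

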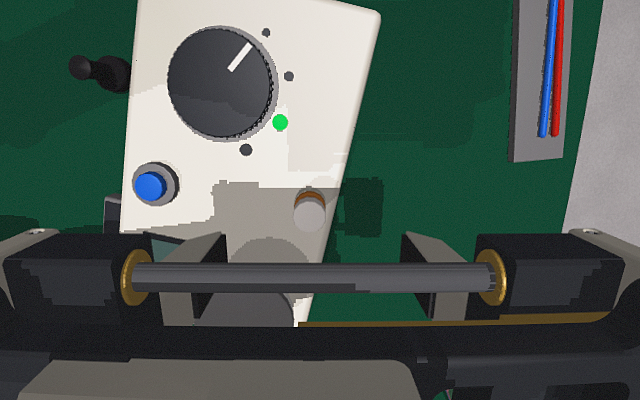

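The call was refused because every row needs all the keys, so the arm hasn't moved. The pictures match the earlier ones: the wrist view has the dial at (222,83), the button at (150,186), and the pointer at the first dot. I'll resend the move with full rows.

>>> {"method": "step_arm", "body": {"plan": [{"wx": 0, "wy": 0, "wz": 0, "tx": 1.29, "ty": -0.82, "tz": 0, "hand": 0}, {"wx": 0, "wy": 0, "wz": 0, "tx": 1.29, "ty": -0.82, "tz": 0.5, "hand": 0}, {"wx": 0, "wy": 0, "wz": 0, "tx": 1.29, "ty": -0.82, "tz": 1, "hand": 0}, {"wx": 0, "wy": 0, "wz": 0, "tx": 1.29, "ty": -0.82, "tz": 1, "hand": 0}, {"wx": 0, "wy": 0, "wz": 0, "tx": 1.29, "ty": -0.82, "tz": 1.5, "hand": 0}, {"wx": 0, "wy": 0, "wz": 0, "tx": 1.29, "ty": -0.82, "tz": 1.5, "hand": 0}, {"wx": 0, "wy": 0, "wz": 0, "tx": 1.29, "ty": -0.82, "tz": 1.5, "hand": 0}, {"wx": 0, "wy": 0, "wz": 0, "tx": 1.29, "ty": -0.82, "tz": 1.5, "hand": 0}, {"wx": 0, "wy": 0, "wz": 0, "tx": 1.29, "ty": -0.82, "tz": 1.5, "hand": 0}, {"wx": 0, "wy": 0, "wz": 0, "tx": 1.29, "ty": -0.82, "tz": 1, "hand": 0}], "force": 20}}

```text
clock: 1.23
position: [0.5414, 0.1303, 0.1376]
ee_rot: [-2.22, -2.221, 0.001]
force: [-0.8, 0.4, -0.3]
width: 0.321
```

Run:
```python
from h import *
s=arm.observe();print(s['clock'],s['position'],s['ee_rot'],s['force'],s['width'],s['joints'])
c,p,d,h=look("side","3")
cv2.imwrite("pics/side3c.png",cv2.resize(p[100:330,180:440,::-1],None,fx=2.5,fy=2.5))
c,p,d,h=look("wrist","3")
```

```text
1.2333 [0.54141485 0.13026089 0.13759029] [-2.22018574e+00 -2.22147544e+00  1.25990605e-03] [-0.79397702  0.38907046 -0.2935247 ] 0.32055215036951323 [-0.31464483  0.44535836 -0.02326694  1.86800665  0.01300722  0.82947311
 -0.34385656]
```

View pics/side3c.png

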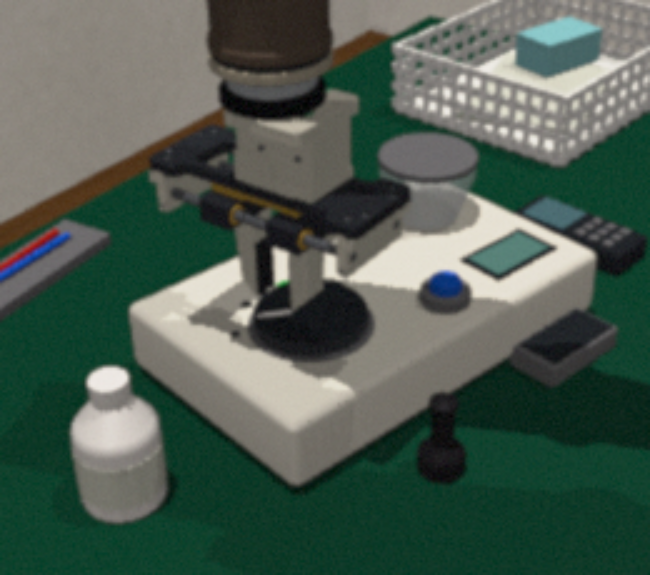

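View pics/wrist3.png

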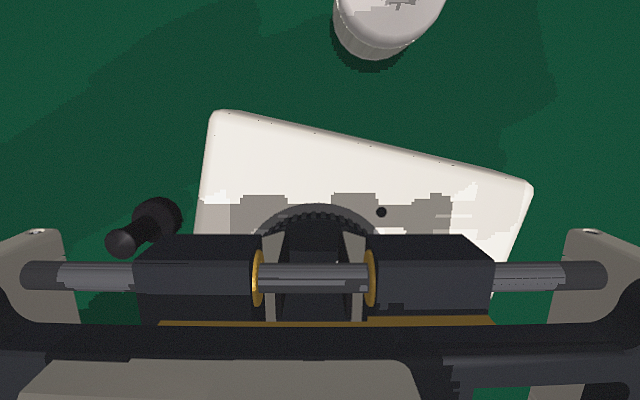

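The side view shows the fingers above the dial's far edge, clear of the vial, bottle and hopper. I'll let the fingers finish closing and come down gently.

>>> {"method": "step_arm", "body": {"plan": [{"wx": 0, "wy": 0, "wz": 0, "tx": 0, "ty": 0, "tz": 0, "hand": 0}, {"wx": 0, "wy": 0, "wz": 0, "tx": 0, "ty": 0, "tz": 0.3, "hand": 0}, {"wx": 0, "wy": 0, "wz": 0, "tx": 0, "ty": 0, "tz": 0.6, "hand": 0}, {"wx": 0, "wy": 0, "wz": 0, "tx": 0, "ty": 0, "tz": 0.6, "hand": 0}, {"wx": 0, "wy": 0, "wz": 0, "tx": 0, "ty": 0, "tz": 0.6, "hand": 0}, {"wx": 0, "wy": 0, "wz": 0, "tx": 0, "ty": 0, "tz": 0.3, "hand": 0}, {"wx": 0, "wy": 0, "wz": 0, "tx": 0, "ty": 0, "tz": 0.3, "hand": 0}, {"wx": 0, "wy": 0, "wz": 0, "tx": 0, "ty": 0, "tz": 0.1, "hand": 0}, {"wx": 0, "wy": 0, "wz": 0, "tx": 0, "ty": 0, "tz": 0.1, "hand": 0}, {"wx": 0, "wy": 0, "wz": 0, "tx": 0, "ty": 0, "tz": 0.0, "hand": 0}]}}

```text
clock: 2.17
position: [0.5431, 0.129, 0.1097]
ee_rot: [-2.222, -2.221, 0.0]
force: [-0.3, 0.3, 0.2]
width: 0.007
```

>>> {"method": "step_arm", "body": {"plan": [{"wx": 0, "wy": 0, "wz": 0, "tx": 0, "ty": 0, "tz": 0.1, "hand": 0}, {"wx": 0, "wy": 0, "wz": 0, "tx": 0, "ty": 0, "tz": 0.1, "hand": 0}, {"wx": 0, "wy": 0, "wz": 0, "tx": 0, "ty": 0, "tz": 0.1, "hand": 0}, {"wx": 0, "wy": 0, "wz": 0, "tx": 0, "ty": 0, "tz": 0.05, "hand": 0}, {"wx": 0, "wy": 0, "wz": 0, "tx": 0, "ty": 0, "tz": 0, "hand": 0}, {"wx": 0, "wy": 0, "wz": 0, "tx": 0, "ty": 0, "tz": 0, "hand": 0}, {"wx": 0, "wy": 0, "wz": 0, "tx": 0, "ty": 0, "tz": 0, "hand": 0}, {"wx": 0, "wy": 0, "wz": 0, "tx": 0, "ty": 0, "tz": 0, "hand": 0}, {"wx": 0, "wy": 0, "wz": 0, "tx": 0, "ty": 0, "tz": 0, "hand": 0}, {"wx": 0, "wy": 0, "wz": 0, "tx": 0, "ty": 0, "tz": 0, "hand": 0}]}}

```text
clock: 3.0
position: [0.5438, 0.129, 0.1072]
ee_rot: [2.221, 2.22, 0.002]
force: [-0.5, -1.0, 8.5]
width: 0.007
```

Contact with 8.5 N of down force. I'll sweep clockwise in slow steps, turning the tool along with the dial.

>>> {"method": "step_arm", "body": {"plan": [{"wx": 0, "wy": 0, "wz": 0.5, "tx": -0.005, "ty": 0.17, "tz": 0.02, "hand": 0}, {"wx": 0, "wy": 0, "wz": 0.5, "tx": -0.005, "ty": 0.17, "tz": 0, "hand": 0}, {"wx": 0, "wy": 0, "wz": 0.5, "tx": -0.005, "ty": 0.17, "tz": 0, "hand": 0}, {"wx": 0, "wy": 0, "wz": 0.5, "tx": -0.005, "ty": 0.17, "tz": 0, "hand": 0}, {"wx": 0, "wy": 0, "wz": 0.5, "tx": -0.005, "ty": 0.17, "tz": 0, "hand": 0}, {"wx": 0, "wy": 0, "wz": 0.5, "tx": -0.005, "ty": 0.17, "tz": 0, "hand": 0}, {"wx": 0, "wy": 0, "wz": 0.5, "tx": -0.005, "ty": 0.17, "tz": 0, "hand": 0}, {"wx": 0, "wy": 0, "wz": 0.5, "tx": -0.005, "ty": 0.17, "tz": 0, "hand": 0}, {"wx": 0, "wy": 0, "wz": 0.5, "tx": -0.005, "ty": 0.17, "tz": 0, "hand": 0}, {"wx": 0, "wy": 0, "wz": 0.5, "tx": -0.005, "ty": 0.17, "tz": 0, "hand": 0}]}}

```text
clock: 3.83
position: [0.5599, 0.1233, 0.1072]
ee_rot: [2.722, 1.565, 0.001]
force: [-3.5, -4.7, 12.5]
width: 0.006
```

Run:
```python
from h import *
s=arm.observe();P=s['position'];v=P[:2]-[.5425,.096]
print(s['clock'],P,s['force'],np.hypot(*v),np.degrees(np.arctan2(v[1],v[0])))
for n in("side","scene"):
    c,p,d,h=look(n,"4")
    q=p[150:270,230:430] if n=="side" else p[140:260,260:460]
    cv2.imwrite(f"pics/{n}4c.png",cv2.resize(q[:,:,::-1],None,fx=4,fy=4,interpolation=2))
```

```text
3.8333 [0.55986312 0.12326091 0.10718265] [-3.51796332 -4.74094761 12.542053  ] 0.03232081857911425 57.505972999608794
```

View pics/side4c.png

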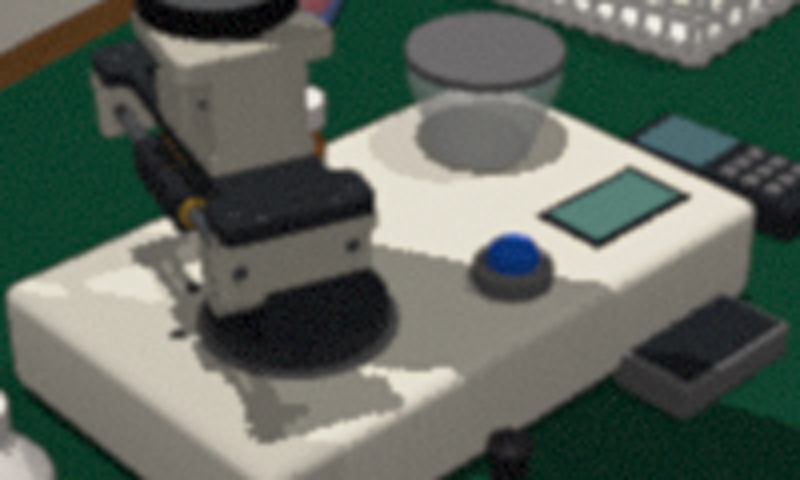

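View pics/scene4c.png

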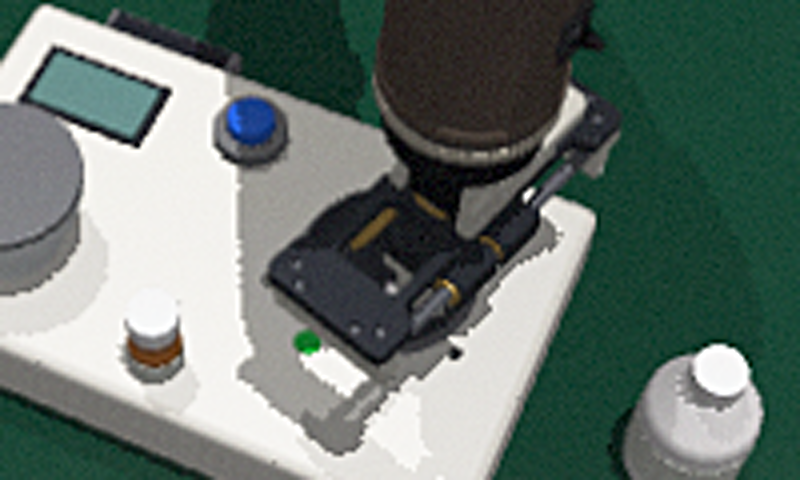

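The finger has gone from 90° to 57° at a radius of 32 mm, and the gripper hides the pointer. I'll carry on.

>>> {"method": "step_arm", "body": {"plan": [{"wx": 0, "wy": 0, "wz": 0.5, "tx": -0.01, "ty": 0.17, "tz": 0, "hand": 0}, {"wx": 0, "wy": 0, "wz": 0.5, "tx": -0.01, "ty": 0.17, "tz": 0, "hand": 0}, {"wx": 0, "wy": 0, "wz": 0.5, "tx": -0.01, "ty": 0.17, "tz": 0, "hand": 0}, {"wx": 0, "wy": 0, "wz": 0.5, "tx": -0.01, "ty": 0.17, "tz": 0, "hand": 0}, {"wx": 0, "wy": 0, "wz": 0.5, "tx": -0.01, "ty": 0.17, "tz": 0, "hand": 0}, {"wx": 0, "wy": 0, "wz": 0.5, "tx": -0.01, "ty": 0.17, "tz": 0, "hand": 0}, {"wx": 0, "wy": 0, "wz": 0.5, "tx": -0.005, "ty": 0.17, "tz": 0, "hand": 0}, {"wx": 0, "wy": 0, "wz": 0.5, "tx": -0.005, "ty": 0.17, "tz": 0, "hand": 0}, {"wx": 0, "wy": 0, "wz": 0.5, "tx": -0.005, "ty": 0.17, "tz": 0, "hand": 0}, {"wx": 0, "wy": 0, "wz": 0.5, "tx": -0.005, "ty": 0.17, "tz": 0, "hand": 0}]}}

```text
clock: 4.77
position: [0.5706, 0.1113, 0.1071]
ee_rot: [3.035, 0.808, -0.001]
force: [-7.1, -4.5, 15.2]
width: 0.004
```

Run:
```python
from h import *
s=arm.observe();P=s['position'];v=P[:2]-[.5425,.096]
print(s['clock'],P,s['force'],np.hypot(*v),np.degrees(np.arctan2(v[1],v[0])),s['joints'])
for n in("side","scene"):
    c,p,d,h=look(n,"5")
    q=p[150:270,230:430] if n=="side" else p[140:260,260:460]
    cv2.imwrite(f"pics/{n}5c.png",cv2.resize(q[:,:,::-1],None,fx=4,fy=4,interpolation=2))
```

```text
4.7667 [0.57058287 0.11131782 0.10712864] [-7.05943977 -4.52846362 15.1913861 ] 0.03198879836552955 28.610292158701125 [-0.47220323  0.52442262  0.26482274  1.85235277 -0.18501525  0.7892921
 -1.16100888]
```

View pics/side5c.png

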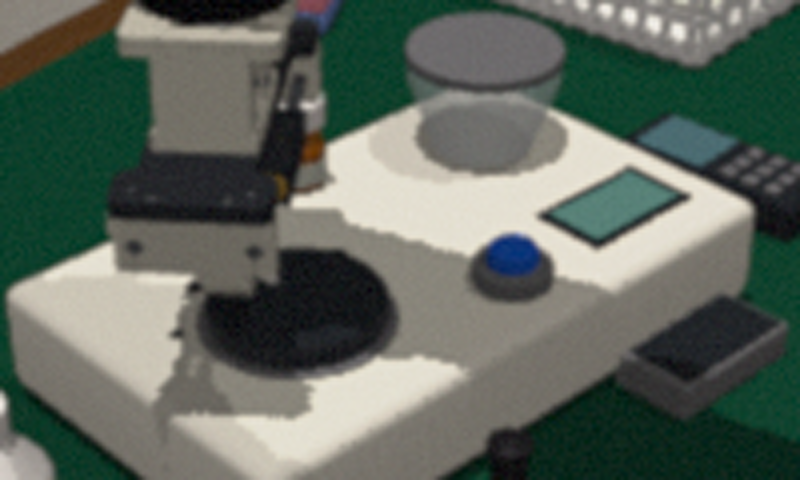

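View pics/scene5c.png

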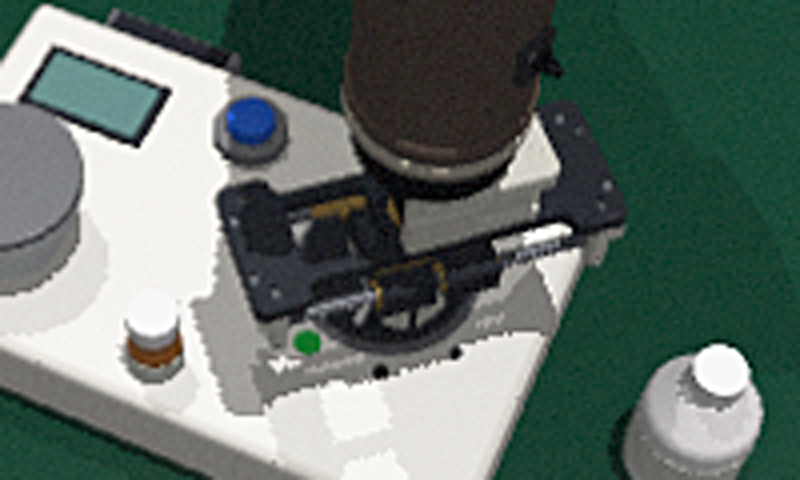

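The sweep has covered 61° with the finger tracking well, and the down force is 15 N. I'll ease that slightly, sweep the last 19°, then lift straight up.

>>> {"method": "step_arm", "body": {"plan": [{"wx": 0, "wy": 0, "wz": 0.5, "tx": -0.02, "ty": 0.17, "tz": -0.02, "hand": 0}, {"wx": 0, "wy": 0, "wz": 0.5, "tx": -0.02, "ty": 0.17, "tz": -0.01, "hand": 0}, {"wx": 0, "wy": 0, "wz": 0.5, "tx": -0.02, "ty": 0.17, "tz": 0, "hand": 0}, {"wx": 0, "wy": 0, "wz": 0.5, "tx": -0.01, "ty": 0.17, "tz": 0, "hand": 0}, {"wx": 0, "wy": 0, "wz": 0.5, "tx": -0.005, "ty": 0.17, "tz": 0, "hand": 0}, {"wx": 0, "wy": 0, "wz": 0.5, "tx": -0.005, "ty": 0.17, "tz": 0, "hand": 0}, {"wx": 0, "wy": 0, "wz": 0, "tx": 0, "ty": 0, "tz": 0, "hand": 0}, {"wx": 0, "wy": 0, "wz": 0, "tx": 0, "ty": 0, "tz": 0, "hand": 0}, {"wx": 0, "wy": 0, "wz": 0, "tx": 0, "ty": 0, "tz": 0, "hand": 0}, {"wx": 0, "wy": 0, "wz": 0, "tx": 0, "ty": 0, "tz": 0, "hand": 0}]}}

```text
clock: 5.7
position: [0.5738, 0.1019, 0.1072]
ee_rot: [3.124, 0.327, -0.001]
force: [-5.7, -3.2, 11.3]
width: 0.003
```

Run:
```python
from h import *
s=arm.observe();P=s['position'];v=P[:2]-[.5425,.096]
print(s['clock'],P,s['force'],s['ee_rot'],np.hypot(*v),np.degrees(np.arctan2(v[1],v[0])),s['joints'])
```

```text
5.7 [0.57380947 0.10186198 0.10720175] [-5.6943585  -3.17212884 11.26700091] [ 3.12410426e+00  3.27378694e-01 -5.10816336e-04] 0.03185350564389307 10.604538785493526 [-0.51413788  0.5343517   0.35081459  1.85406721 -0.24694601  0.79606163
 -1.39639513]
```

>>> {"method": "step_arm", "body": {"plan": [{"wx": 0, "wy": 0, "wz": 0, "tx": 0, "ty": 0, "tz": -0.5, "hand": 0}, {"wx": 0, "wy": 0, "wz": 0, "tx": 0, "ty": 0, "tz": -1, "hand": 0}, {"wx": 0, "wy": 0, "wz": 0, "tx": 0, "ty": 0, "tz": -2, "hand": 0}, {"wx": 0, "wy": 0, "wz": 0, "tx": -1.5, "ty": 0, "tz": -2, "hand": 0}, {"wx": 0, "wy": 0, "wz": 0, "tx": -2, "ty": 0, "tz": -2, "hand": 0}, {"wx": 0, "wy": 0, "wz": 0, "tx": -2, "ty": 0, "tz": -2, "hand": 0}, {"wx": 0, "wy": 0, "wz": 0, "tx": -2, "ty": 0, "tz": -1, "hand": 0}, {"wx": 0, "wy": 0, "wz": 0, "tx": -2, "ty": 0, "tz": 0, "hand": 0}, {"wx": 0, "wy": 0, "wz": 0, "tx": -1, "ty": 0, "tz": 0, "hand": 0}, {"wx": 0, "wy": 0, "wz": 0, "tx": 0, "ty": 0, "tz": 0, "hand": 0}]}}

```text
clock: 6.53
position: [0.4697, 0.0806, 0.2118]
ee_rot: [-3.124, -0.328, 0.001]
force: [0.1, 0.2, -0.6]
width: 0.004
```

Run:
```python
from h import *
s=arm.observe();print(s['clock'],s['position'],s['force'],s['ee_rot'])
c,p,d,h,o=measure("wrist","6");print(o)
c,p,d,h,o=measure("scene","6");print(o)
cv2.imwrite("pics/scene6c.png",cv2.resize(p[140:260,260:460,::-1],None,fx=4,fy=4,interpolation=2))
```

```text
6.5333 [0.46966247 0.08058546 0.21183134] [ 0.14869241  0.22548454 -0.62047654] [-3.12352350e+00 -3.28233685e-01  6.57237421e-04]
{'green': [[0.5939, 0.0632, 0.07, 271]], 'blue': [([401.1, 218.6], [0.4701, 0.0041, 0.085], 804, 0.2690962553024292)]}
{'green': [[0.5941, 0.0618, 0.07, 26]], 'blue': [([322.3, 169.8], [0.4697, 0.0031, 0.085], 106, 1.0326110124588013), ([334.8, 371.8], [0.8961, 0.1197, 0.085], 280, 0.8716985583305359)]}
```

View pics/wrist6.png

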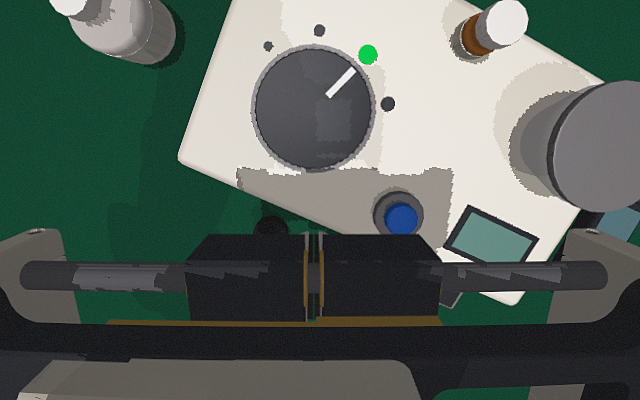

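View pics/scene6c.png

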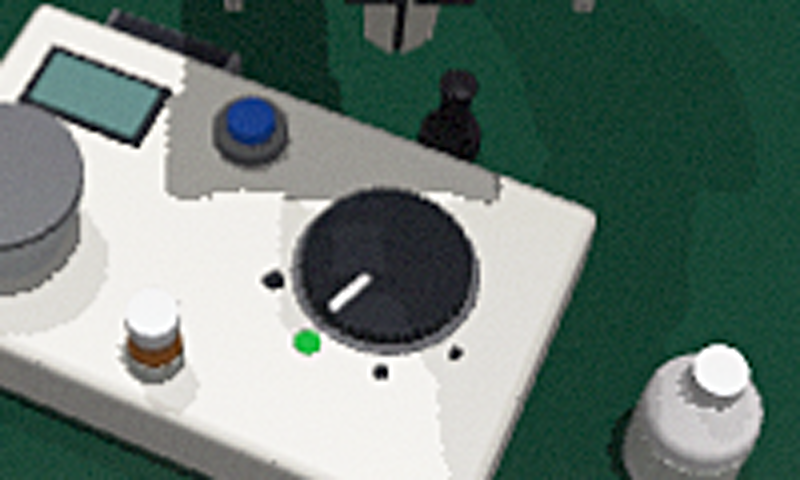

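Both views show the pointer line on the green mark: in the wrist view it runs (331,95)→(354,70), with green at (368,54). Next I check the button and housing-ring heights by depth.

Run:
```python
from h import *
for n in("wrist","scene"):
    c=arm.calibration(n);p,d=arm.get_image(n)
    h=cv2.cvtColor(p,cv2.COLOR_RGB2HSV)
    R=c['R'];t=c['t'];o=-R.T@t
    vv,uu=np.mgrid[0:400,0:640]
    nrm=cv2.undistortPoints(np.c_[uu.ravel(),vv.ravel()].astype(float).reshape(-1,1,2),c['mtx'],c['dist_coeffs']).reshape(-1,2)
    X=((np.c_[nrm,np.ones(len(nrm))]*d.reshape(-1,1)-t)@R)
    hh=h.reshape(-1,3).astype(int)
    B=(hh[:,0]>100)&(hh[:,0]<120)&(hh[:,1]>150)&(np.hypot(X[:,0]-.47,X[:,1]-.004)<.03)
    print(n,"blue z pct",np.percentile(X[B,2],[5,25,50,75,95]).round(4),"xy",X[B].mean(0).round(4))
    top=B&(X[:,2]>np.percentile(X[B,2],50)-.002);print(" top ctr",(X[top,:2].min(0)+X[top,:2].max(0))/2,np.ptp(X[top,:2],axis=0))
    r=np.hypot(X[:,0]-.47,X[:,1]-.004)
    for a in range(0,36,3):
        k=(r>=a/1e3)&(r<(a+3)/1e3)&(X[:,2]>.05)&(X[:,2]<.12);print(a,k.sum(),np.percentile(X[k,2],[10,50,90]).round(4) if k.sum() else '')
    k=(np.hypot(X[:,0]-.5425,X[:,1]-.096)<.035);print("dial z",np.median(X[k,2]))
s=arm.observe();print(s['clock'])
```

```text
wrist blue z pct [0.0846 0.0908 0.0916 0.0922 0.0929] xy [0.4724 0.0069 0.0908]
 top ctr [0.4713498  0.00503465] [0.02346457 0.02653607]
0 35 [0.091  0.0918 0.0925]
3 115 [0.0911 0.0921 0.0929]
6 187 [0.0909 0.0918 0.0927]
9 227 [0.0908 0.0918 0.0927]
12 314 [0.0817 0.0877 0.0916]
15 281 [0.0812 0.082  0.0828]
18 320 [0.081  0.0818 0.0826]
21 475 [0.0693 0.0711 0.0811]
24 392 [0.0689 0.0699 0.0708]
27 466 [0.069  0.0699 0.0708]
30 488 [0.0689 0.0699 0.0709]
33 528 [0.069  0.0699 0.0707]
dial z 0.0849976497888835
scene blue z pct [0.0843 0.0893 0.0913 0.0927 0.0942] xy [0.474  0.004  0.0926]
 top ctr [0.47206138 0.00346403] [0.02173486 0.02516981]
0 3 [0.0913 0.0931 0.0932]
3 12 [0.0904 0.0923 0.0938]
6 25 [0.0905 0.0927 0.0938]
9 33 [0.0887 0.0917 0.0932]
12 58 [0.0806 0.0875 0.0924]
15 37 [0.0798 0.0822 0.0853]
18 70 [0.073  0.0812 0.0838]
21 79 [0.0692 0.0742 0.082 ]
24 54 [0.0679 0.0702 0.0717]
27 77 [0.0678 0.0702 0.0721]
30 85 [0.068  0.0702 0.0719]
33 89 [0.0681 0.0702 0.0717]
dial z 0.4538085895807705
6.7333
```

The button top is at z 0.092 and the ring at 0.082, so the closed fingertips can press fully down to 0.086 without touching the ring. Moving above the button.

>>> {"method": "step_arm", "body": {"plan": [{"wx": 0, "wy": 0, "wz": 0, "tx": -0.4, "ty": 1.5, "tz": 0, "hand": 0}, {"wx": 0, "wy": 0, "wz": 0, "tx": -0.4, "ty": 2.0, "tz": 0, "hand": 0}, {"wx": 0, "wy": 0, "wz": 0, "tx": -0.4, "ty": 2.0, "tz": 0, "hand": 0}, {"wx": 0, "wy": 0, "wz": 0, "tx": -0.2, "ty": 2.0, "tz": 1, "hand": 0}, {"wx": 0, "wy": 0, "wz": 0, "tx": 0, "ty": 0, "tz": 2, "hand": 0}, {"wx": 0, "wy": 0, "wz": 0, "tx": 0, "ty": 0, "tz": 2, "hand": 0}, {"wx": 0, "wy": 0, "wz": 0, "tx": 0, "ty": 0, "tz": 2, "hand": 0}, {"wx": 0, "wy": 0, "wz": 0, "tx": 0, "ty": 0, "tz": 1.5, "hand": 0}, {"wx": 0, "wy": 0, "wz": 0, "tx": 0, "ty": 0, "tz": 0.3, "hand": 0}, {"wx": 0, "wy": 0, "wz": 0, "tx": 0, "ty": 0, "tz": 0, "hand": 0}]}}

```text
clock: 7.57
position: [0.4732, 0.0044, 0.1223]
ee_rot: [3.124, 0.328, -0.004]
force: [-0.3, -0.0, 0.2]
width: 0.007
```

>>> {"method": "step_arm", "body": {"plan": [{"wx": 0, "wy": 0, "wz": 0, "tx": -0.1, "ty": 0, "tz": 0.3, "hand": 0}, {"wx": 0, "wy": 0, "wz": 0, "tx": 0, "ty": 0, "tz": 0.3, "hand": 0}, {"wx": 0, "wy": 0, "wz": 0, "tx": 0, "ty": 0, "tz": 0.2, "hand": 0}, {"wx": 0, "wy": 0, "wz": 0, "tx": 0, "ty": 0, "tz": 0.2, "hand": 0}, {"wx": 0, "wy": 0, "wz": 0, "tx": 0, "ty": 0, "tz": 0.2, "hand": 0}, {"wx": 0, "wy": 0, "wz": 0, "tx": 0, "ty": 0, "tz": 0.1, "hand": 0}, {"wx": 0, "wy": 0, "wz": 0, "tx": 0, "ty": 0, "tz": 0.1, "hand": 0}, {"wx": 0, "wy": 0, "wz": 0, "tx": 0, "ty": 0, "tz": 0.1, "hand": 0}, {"wx": 0, "wy": 0, "wz": 0, "tx": 0, "ty": 0, "tz": 0, "hand": 0}, {"wx": 0, "wy": 0, "wz": 0, "tx": 0, "ty": 0, "tz": 0, "hand": 0}]}}

```text
clock: 8.4
position: [0.4727, 0.0045, 0.1085]
ee_rot: [-3.124, -0.328, -0.001]
force: [0.6, 1.3, 3.4]
width: 0.004
```

3.4 N, so it isn't at the stop yet. A little further.

>>> {"method": "step_arm", "body": {"plan": [{"wx": 0, "wy": 0, "wz": 0, "tx": 0, "ty": 0, "tz": 0.05, "hand": 0}, {"wx": 0, "wy": 0, "wz": 0, "tx": 0, "ty": 0, "tz": 0.05, "hand": 0}, {"wx": 0, "wy": 0, "wz": 0, "tx": 0, "ty": 0, "tz": 0.05, "hand": 0}, {"wx": 0, "wy": 0, "wz": 0, "tx": 0, "ty": 0, "tz": 0.05, "hand": 0}, {"wx": 0, "wy": 0, "wz": 0, "tx": 0, "ty": 0, "tz": 0, "hand": 0}, {"wx": 0, "wy": 0, "wz": 0, "tx": 0, "ty": 0, "tz": 0, "hand": 0}, {"wx": 0, "wy": 0, "wz": 0, "tx": 0, "ty": 0, "tz": 0, "hand": 0}, {"wx": 0, "wy": 0, "wz": 0, "tx": 0, "ty": 0, "tz": 0, "hand": 0}, {"wx": 0, "wy": 0, "wz": 0, "tx": 0, "ty": 0, "tz": 0, "hand": 0}, {"wx": 0, "wy": 0, "wz": 0, "tx": 0, "ty": 0, "tz": 0, "hand": 0}]}}

```text
clock: 9.23
position: [0.4729, 0.0045, 0.1078]
ee_rot: [-3.123, -0.328, -0.003]
force: [-4.7, 0.6, 26.0]
width: 0.001
```

26 N with the tip stopped at z 0.0858, so the button is on its hard stop. Lifting off, and backing away so the wrist camera can see.

>>> {"method": "step_arm", "body": {"plan": [{"wx": 0, "wy": 0, "wz": 0, "tx": 0, "ty": 0, "tz": -0.5, "hand": 0}, {"wx": 0, "wy": 0, "wz": 0, "tx": 0, "ty": 0, "tz": -0.5, "hand": 0}, {"wx": 0, "wy": 0, "wz": 0, "tx": 0, "ty": 0, "tz": -1, "hand": 0}, {"wx": 0, "wy": 0, "wz": 0, "tx": 0, "ty": 0, "tz": -2, "hand": 0}, {"wx": 0, "wy": 0, "wz": 0, "tx": 0, "ty": 0, "tz": -2, "hand": 0}, {"wx": 0, "wy": 0, "wz": 0, "tx": 0, "ty": -1.5, "tz": -2, "hand": 0}, {"wx": 0, "wy": 0, "wz": 0, "tx": 0, "ty": -2, "tz": -2, "hand": 0}, {"wx": 0, "wy": 0, "wz": 0, "tx": 0, "ty": -2, "tz": 0, "hand": 0}, {"wx": 0, "wy": 0, "wz": 0, "tx": 0, "ty": -1.5, "tz": 0, "hand": 0}, {"wx": 0, "wy": 0, "wz": 0, "tx": 0, "ty": 0, "tz": 0, "hand": 0}]}}

```text
clock: 10.07
position: [0.4567, 0.0759, 0.2067]
ee_rot: [-3.123, -0.335, 0.001]
force: [-0.0, -0.3, -0.7]
width: 0.002
```

Run:
```python
from h import *
s=arm.observe();print(s['clock'],s['position'],s['force'])
for n in("wrist","scene"):
    c,p,d,h,o=measure(n,"7");print(n,o)
    if n=="wrist":
        X=lambda u,v:(np.r_[cv2.undistortPoints(np.array([[[u,v]]],float),c['mtx'],c['dist_coeffs']).ravel(),1]*d[int(v),int(u)]-c['t'])@c['R']
        b=[b for b in o['blue'] if abs(b[1][0]-.47)<.02][0][0]; print("button z",X(*b))
cv2.imwrite("pics/scene7c.png",cv2.resize(p[100:280,190:460,::-1],None,fx=2.9,fy=2.9,interpolation=2))
```

```text
10.0667 [0.4567159  0.07585923 0.20672256] [-0.0391137  -0.26778048 -0.72858302]
wrist {'green': [[0.5939, 0.0634, 0.07, 294]], 'blue': [([401.4, 205.4], [0.4699, 0.0042, 0.085], 871, 0.2608618140220642)]}
button z [0.47146397 0.0065429  0.09218846]
scene {'green': [[0.5941, 0.0618, 0.07, 26]], 'blue': [([322.2, 169.9], [0.4698, 0.003, 0.085], 106, 1.0319504737854004), ([334.8, 371.8], [0.8961, 0.1197, 0.085], 277, 0.8715363144874573)]}
```

View pics/wrist7.png

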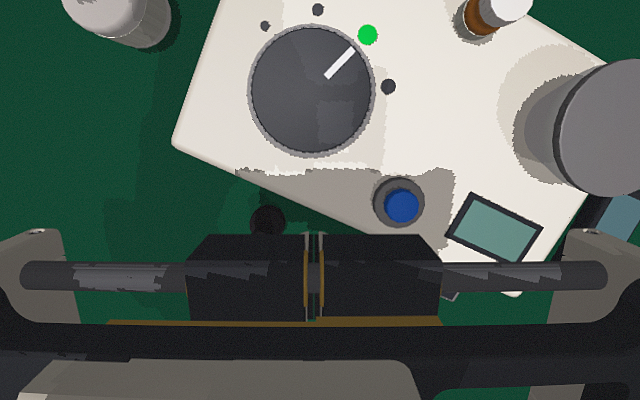

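View pics/scene7c.png

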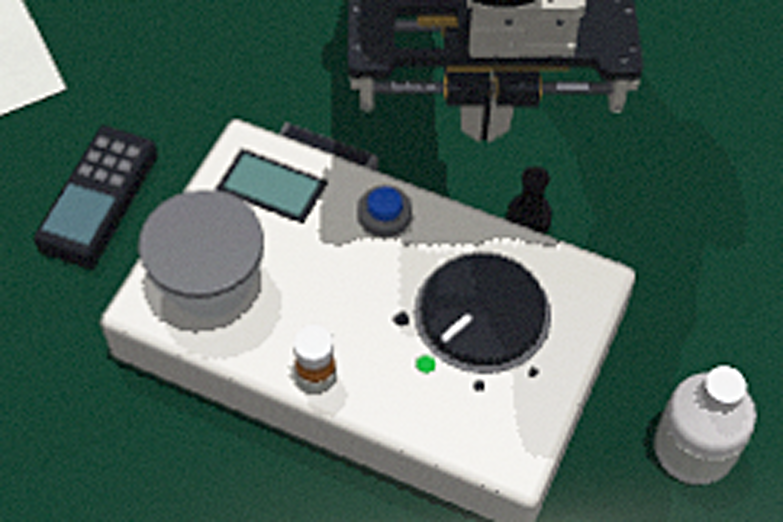

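The wrist view shows the pointer (325,78)→(353,49) still on green at (368,35). The button at (401,205) is back up at z 0.092. All four bystanders are standing, and the arm is clear.

```bash
python3 -c "
from cell import arm
print(arm.sign_off())"
```

```text
the job is handed in; nothing more can be done
None
```

The dial is in the green-mark detent and the start button was pressed fully afterwards. The job was handed in at about 10 s of the 35 s allowed.

- **Dial:** I turned it with the closed fingertips in one sweep of about 79°, pressing with roughly 8–15 N at 32–33 mm from the axis. I then lifted off, and two cameras showed the pointer on the green mark before I touched the button.
- **Button:** it went down to its hard stop at about 26 N, with the tip at 0.086 m. After release its top measured 0.092 m, the same as before the press.
- **Last checks:** the pointer was still on green, and the vial, bottle, stamp and hand terminal looked upright and in place. That is by eye; I did not measure their positions. The arm was clear, with no contact force.
- **What went wrong or disagreed:**
  - My first move call was refused because rows were missing keys; nothing moved.
  - The side camera's dial-centre fit was about 14 mm off from the wrist camera's, and I did not use it.
  - The down force at the end of the second sweep call was 15.2 N, just over the suggested 15 N, and I eased it to 11 N for the last part.

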